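# Load a weld nest and hold the stack down on its stops

## Task

Lay the long copper strap squarely on the sprung anvil of the weld nest so that its ends are over the two stop blocks, let go of it, then stack the short copper plate squarely on the middle of the strap. Press the stack straight down against the spring until the strap meets both stop blocks, with a steady, moderate push and not forced, and finish while still holding it pressed there. Leave the tray, the bobbin and the screwdriver alone.

Things in the scene. Friction and masses are not known exactly. Their poses are not given: they have to be found in the camera images.
- nest: weld nest, a fixture bolted to the table: dark steel base plate 80 (x) x 140 (y) x 12 mm; two fixed brass stop blocks stand on it, each 30 (x) x 20 (y) mm, centred 40 mm either side of the middle along y, flat tops 48 mm above the table, outer faces 50 mm from the middle; between them the sprung brass anvil. Origin: centre of the underside, on the table; z up, y along the row of the three brass blocks
- stops: the two fixed brass stop blocks of the nest, as one rigid body; same origin and axes as the nest
- anvil_top (a point): centre of the flat top face of the sprung brass anvil (30 (x) x 50 (y) mm, 12 mm thick, between the stop blocks with 5 mm gaps, free space beside it along x down to 30 mm above the table); axes as the nest. 56 mm above the table at rest, 8 mm above the stop blocks; it goes down with the anvil
- anvil (a joint): how far the anvil is pressed straight down (m): 0 at rest, 0.008 when a strap lying on it meets the stop blocks. The spring is preloaded: the anvil begins to sink under about 6 N and needs about 13 N at 0.008; the strap and plate together weigh about 3 N of that and do not sink it by themselves
- strap: the long copper strap, a flat bar 30 (x) x 100 (y) x 8 mm with a 9 mm hole near each end, about 0.2 kg, lying flat on the table. Origin: centre of the underside; y along its length, z up. As long as the nest's row of brass blocks
- plate: the short copper plate, 30 (x) x 50 (y) x 8 mm, no holes, about 0.1 kg, lying flat on the table. Origin: centre of the underside; y along its length, z up. Same outline as the anvil
- tray: bystander: open sheet-steel tray 90 (x) x 140 (y) x 35 mm, behind the nest; origin: centre of the underside
- bobbin: bystander: black bobbin standing upright, 38 mm in diameter, 38 mm high; origin: centre of the underside
- driver: bystander: grey-handled screwdriver 180 mm long lying flat; x along its length, handle to -x
Mind the look-alikes: they are no part of the job. Leave any green or grey look-alike of the strap alone.

How it is judged:
By the outcome, as a careful person would: the job done as asked, in the order asked, and still so for the second after the job is handed in, while the arm keeps its last pose, push and grip.
It also fails if it takes over 61 s, if anything falls off the work surface, if the arm or the gripper's body presses on something with over 40 N, if the wrist force passes 120 N, or if a joint passes its speed limit or range.

## Robot

A 7-joint arm with a two-finger parallel gripper is mounted at the origin on the work surface. World frame = base frame: x ahead of the robot, y to its left, z up, the work surface at z = 0. Lengths are in m, angles in rad, forces in N, time in s.
With the tool pointing down it reaches from about 0.425 to 0.925 m from the base axis. Payload 6.8 kg.
Tool frame: the origin (TCP) lies where the fingers leave the gripper's body, on its centre line; the fingertips stand 80 mm ahead of it and the grasp point (between the pads) lies 61 mm ahead of it; z points along the fingers, y is the line along which they close (so a half turn about z gives the same grasp; the last joint's range is limited). The gripper opens to 88 mm and grips with 3 to 60 N. Pads are 20 mm wide; open, the fingers measure 115 mm over their backs; the gripper's body (75 mm by 178 mm) begins 61 mm behind the grasp point.
Start: joints at [1.027, 0.477, 0.022, 1.555, -0.011, 1.109, -0.083], TCP at [0.285, -0.612, 0.303] pointing down, gripper open.
Joint ranges: [-2.96, 2.96], [-0.34, 2.1], [-1.41, 1.46], [0.24, 2.44], [-1.37, 4.51], [0.17, 1.92], [-2.96, 2.96]. Speed limits (rad/s): [2.39, 2.39, 3.14, 3.14, 3.14, 3.14, 3.14].

## Interface

Orientations are given as [roll, pitch, yaw] about the fixed x, y, z axes, in that order (R = Rz(yaw) Ry(pitch) Rx(roll)).
In Python, from cell import ctrl gives the robot as it stands.
- The arm moves only by the shell command python3 -m crank 'ROWS' [OPENING] [FORCE]. ROWS is text: rows parted by semicolons, each of 6 numbers parted by spaces: the shift along the world's x, y, z in m, then the turn, a rotation vector about the world's x, y, z in rad. In form: tx ty tz wx wy wz; .... A call has 1 to 5 rows; each row is the pose to reach, as a shift and turn from the pose commanded when the call began; what a row does not reach only later rows make up. A row lasts 1/8 s, in which the tool goes at most 62.5 mm and 10.7 degrees, less where a joint would pass 70% of its speed; a pose out of reach is approached as far as the arm can. A call with a gripper value outside its range is refused whole. OPENING is the opening in per cent of the stroke, from 0 (shut) to 100 (fully open), set as the call begins (- or left out, the last holds). The fingers move at their own pace and stop on an object; FORCE is the grip in N (left out, the last holds). Time passes only in rows, so rows that repeat a pose let the fingers close. It gives the time, the measured TCP pose, the force, the opening and the grip force at its end, in the units of the state.
- ctrl.observe(): the state, without advancing time (a new reading comes with each control period).
- ctrl.get_image(name): name is "scene" or "top"; returns a dict with "color" (420x560x3 uint8, blue, green, red), "K" (3x3 intrinsics, pixels), "T" (4x4, takes a point from camera to world coordinates). Camera axes: x right, y down, z forward; pixel columns grow to the right and rows downward; lengths in m; the calibration is good to about 2 mm. A picture is of the moment at which its call begins. There is no depth.
- ctrl.finish_job(): hands the job in; it is judged then, once.
The state is a dict: "t": time; "joint_pos": joint angles; "qvel": joint speeds; "joint_torque": joint torques, N m; "ee_pos": TCP position; "ee_rot": TCP orientation; "ft_force": force on the tool from outside, world axes, zero at the start; "ft_torque": the same for the moment, N m; "finger_gap": finger opening in m; "finger_force": force on a finger pad.
Only numpy, scipy, OpenCV 4.12 (cv2) and the standard library are available. Lean on these libraries where they do the work, as an engineer would, in place of code of your own. Each camera call takes 0.05 s, during which the arm holds its last target. There are 200 camera calls.

## Working session

There is one attempt and no reset: what is moved stays moved. The work goes in short steps, Python scripts to look and compute and a shell command to move; the robot and the scene stay as the last step left them, time stands still between calls to the robot, and variables do not carry over. Pictures are saved under pics/ and viewed, at most 10 in all, crops included, and the job is handed in when it is done.

```bash
ls; mkdir -p pics; python3 - <<'E'
from cell import ctrl
import cv2,numpy as np
print(ctrl.observe())
for n in("scene","top"):
    d=ctrl.get_image(n);cv2.imwrite(f"pics/{n}0.png",d["color"]);print(n,d["K"].round(1).tolist(),d["T"].round(3).tolist())
E
```

```text
pics
{'t': 0.0, 'joint_pos': array([ 1.02689009,  0.47777682,  0.02237062,  1.55641607, -0.01152693,
        1.10927947, -0.08306456]), 'qvel': array([ 1.94825550e-04,  1.40312668e-03, -4.91034625e-04,  8.65629177e-05,
       -1.30413534e-03,  5.00457417e-04,  1.41520299e-03]), 'joint_torque': array([-1.11233727e-03, -5.82854426e+01,  1.53396629e+00, -2.72609711e+01,
       -5.44903579e-02,  1.70091778e-02,  1.94865975e-04]), 'ee_pos': array([ 0.28474536, -0.6115144 ,  0.30171274]), 'ee_rot': array([-3.13984540e+00,  1.18933398e-04,  4.35824299e-01]), 'ft_force': array([ 0.66690509, -0.1265521 ,  0.66849106]), 'ft_torque': array([ 0.01000023,  0.02879315, -0.02062838]), 'finger_force': 0.0, 'finger_gap': 0.08786678817843373}
scene [[381.5, 0.0, 277.5], [0.0, 381.5, 207.1], [0.0, 0.0, 1.0]] [[-0.8, 0.337, -0.496, 1.047], [0.599, 0.47, -0.648, 0.513], [0.015, -0.816, -0.578, 0.571], [0.0, 0.0, 0.0, 1.0]]
top [[447.2, 0.0, 275.2], [0.0, 447.2, 212.4], [0.0, 0.0, 1.0]] [[-0.019, -0.987, 0.158, 0.41], [-1.0, 0.022, 0.02, -0.043], [-0.024, -0.157, -0.987, 1.203], [0.0, 0.0, 0.0, 1.0]]
```

View pics/top0.png

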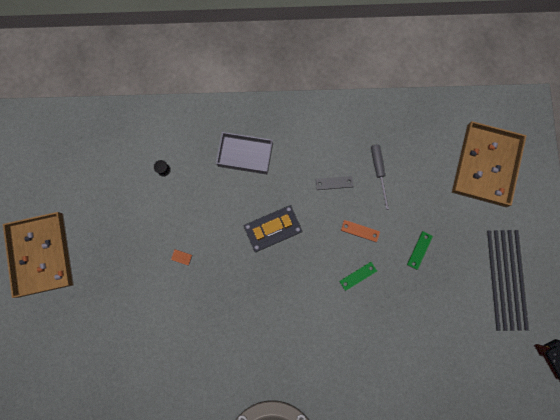

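View pics/scene0.png

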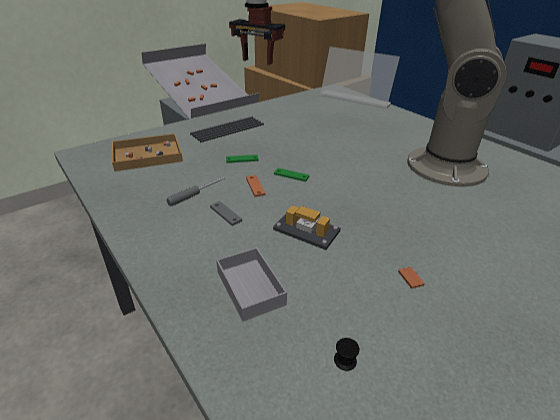

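The top view shows the orange strap at about (360,231), the plate at (181,257) and the nest at (272,228). The green and grey look-alikes are separate from these. Next I measure in both views.

```bash
cat > h.py <<'E'
from cell import ctrl
import cv2,numpy as np
def cast(d,uv,z):
    uv=np.atleast_2d(uv).astype(float)
    r=np.c_[uv,np.ones(len(uv))]@np.linalg.inv(d["K"]).T@d["T"][:3,:3].T
    o=d["T"][:3,3]; return o+r*((z-o[2])/r[:,2])[:,None]
def blobs(d,lo,hi,roi,amin=15):
    u0,v0,u1,v1=roi
    hsv=cv2.cvtColor(d["color"],cv2.COLOR_BGR2HSV)
    m=cv2.inRange(hsv,lo,hi); k=np.zeros_like(m);k[v0:v1,u0:u1]=m[v0:v1,u0:u1]
    n,l,s,c=cv2.connectedComponentsWithStats(k)
    return [(l==i) for i in range(1,n) if s[i,4]>=amin]
def rect(d,m,z):
    v,u=np.nonzero(m); P=cast(d,np.c_[u,v],z)[:,:2]
    c=P.mean(0); w,V=np.linalg.eigh(np.cov(P.T)); a=V[:,1]
    return dict(c=c.round(4),yaw=round(float((np.arctan2(-a[0],a[1])+np.pi/2)%np.pi-np.pi/2),3),size=np.sqrt(12*w).round(4),n=len(u))
E
python3 - <<'E'
from h import *
d=ctrl.get_image("top");s=ctrl.get_image("scene")
O=((3,120,90),(16,255,255));B=((17,120,60),(30,255,255))
for nm,I,R in(("strap",d,(330,210,390,250)),("plate",d,(160,240,200,275)),("strap s",s,(235,170,275,200)),("plate s",s,(390,260,430,295))):
    for m in blobs(I,*O,R): print(nm,rect(I,m,.004))
for m in blobs(d,*B,(240,200,305,255)): print("brass",rect(d,m,.05),np.argwhere(m).mean(0)[::-1])
hsv=cv2.cvtColor(d["color"],cv2.COLOR_BGR2HSV)
print(hsv[231,360],hsv[257,181],hsv[228,272])
a=cv2.resize(d["color"][200:256,236:310],None,fx=8,fy=8,interpolation=cv2.INTER_NEAREST)[:,:]
b=cv2.resize(s["color"][195:255,265:350],None,fx=7,fy=7,interpolation=cv2.INTER_NEAREST)
c=np.zeros((a.shape[0]+0,0,3),np.uint8)
h=max(a.shape[0],b.shape[0]);o=np.zeros((h,a.shape[1]+b.shape[1],3),np.uint8);o[:a.shape[0],:a.shape[1]]=a;o[:b.shape[0],a.shape[1]:]=b
o=cv2.resize(o,None,fx=.67,fy=.67);print(o.shape);cv2.imwrite("pics/nest.png",o)
E
```

```text
strap {'c': array([ 0.5467, -0.2452]), 'yaw': -0.344, 'size': array([0.0302, 0.0962]), 'n': 378}
plate {'c': array([0.4859, 0.2368]), 'yaw': -0.357, 'size': array([0.0285, 0.0491]), 'n': 193}
strap s {'c': array([ 0.5472, -0.2458]), 'yaw': -0.334, 'size': array([0.0304, 0.1025]), 'n': 206}
plate s {'c': array([0.4848, 0.2358]), 'yaw': -0.368, 'size': array([0.0299, 0.0501]), 'n': 253}
brass {'c': array([ 0.5715, -0.0471]), 'yaw': -1.205, 'size': array([0.0211, 0.0319]), 'n': 98} [286.03061224 220.60204082]
brass {'c': array([ 0.5586, -0.0097]), 'yaw': 0.371, 'size': array([0.03  , 0.0503]), 'n': 219} [271.77625571 225.84018265]
brass {'c': array([0.5416, 0.0263]), 'yaw': -1.184, 'size': array([0.02  , 0.0316]), 'n': 93} [258.01075269 232.62365591]
[ 10 154 157] [  9 155 148] [ 19 169 167]
(300, 795, 3)
```

View pics/nest.png

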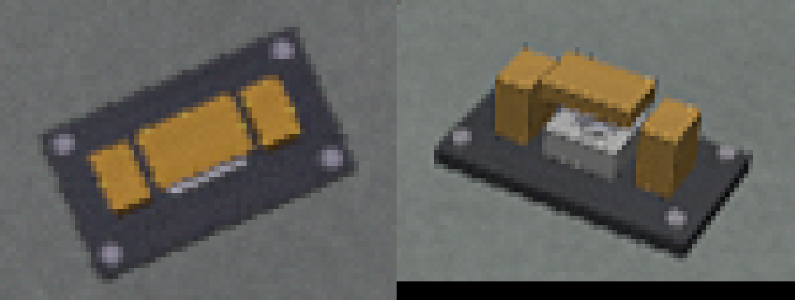

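```bash
python3 - <<'E'
from h import *
def f(n,R):
    d=ctrl.get_image(n);u0,v0,u1,v1=R
    hsv=cv2.cvtColor(d["color"],cv2.COLOR_BGR2HSV)
    m=((hsv[...,2]<75)|(hsv[...,1]>120))[v0:v1,u0:u1].astype(np.uint8)
    k,l,s,c=cv2.connectedComponentsWithStats(m);i=1+s[1:,4].argmax()
    m=(l==i).astype(np.uint8)
    if n=="top":
        q,_=cv2.findContours(m,0,1);h=cv2.convexHull(max(q,key=len))
        g=np.zeros_like(m);cv2.fillPoly(g,[h],1)
        F=np.zeros(hsv.shape[:2],bool);F[v0:v1,u0:u1]=g>0
        print(n,"base",rect(d,F,.006))
    # top faces: bright brass in scene
    b=(hsv[...,1]>120)&(hsv[...,0]>14)&(hsv[...,0]<32)
    vals=hsv[v0:v1,u0:u1][b[v0:v1,u0:u1]][:,2];print(n,np.histogram(vals,bins=10))
    for th in (140,150,160):
      for mm in blobs(d,(15,120,th),(31,255,255),R,30):
        print(n,th,rect(d,mm,.056),rect(d,mm,.048)["c"],np.argwhere(mm).mean(0)[::-1].round(1))
f("top",(240,200,305,255));f("scene",(265,200,345,250))
E
```

```text
top base {'c': array([ 0.5576, -0.0098]), 'yaw': 0.395, 'size': array([0.0831, 0.141 ]), 'n': 1609}
top (array([  5,   6,   2,   7,  13,  13,  12,  33, 277,  49]), array([ 52. ,  65.2,  78.4,  91.6, 104.8, 118. , 131.2, 144.4, 157.6,
       170.8, 184. ]))
top 140 {'c': array([ 0.5717, -0.0475]), 'yaw': -1.122, 'size': array([0.0186, 0.0289]), 'n': 78} [ 0.5729 -0.0475] [286.2 220.2]
top 140 {'c': array([ 0.5577, -0.0106]), 'yaw': 0.392, 'size': array([0.0289, 0.0486]), 'n': 208} [ 0.5587 -0.0104] [272.1 225.9]
top 140 {'c': array([0.5415, 0.0256]), 'yaw': -1.145, 'size': array([0.0184, 0.0288]), 'n': 78} [0.5424 0.0261] [258.1 232.4]
top 150 {'c': array([ 0.5716, -0.0476]), 'yaw': -1.145, 'size': array([0.0186, 0.0285]), 'n': 77} [ 0.5727 -0.0477] [286.2 220.2]
top 150 {'c': array([ 0.5577, -0.0104]), 'yaw': 0.391, 'size': array([0.028 , 0.0481]), 'n': 199} [ 0.5587 -0.0102] [272.  225.9]
top 150 {'c': array([0.5413, 0.0256]), 'yaw': -1.129, 'size': array([0.0185, 0.0285]), 'n': 77} [0.5422 0.0261] [258.1 232.5]
top 160 {'c': array([ 0.5712, -0.0468]), 'yaw': -1.213, 'size': array([
[... 682 characters left out ...]
5, 0.0279]), 'n': 63} [0.5449 0.0271] [322.9 220.2]
scene 150 {'c': array([ 0.5663, -0.0173]), 'yaw': 0.606, 'size': array([0.0291, 0.0702]), 'n': 205} [ 0.5589 -0.0255] [303.3 211.3]
scene 150 {'c': array([0.5523, 0.0343]), 'yaw': -1.124, 'size': array([0.0187, 0.0272]), 'n': 61} [0.5446 0.0269] [322.9 220.1]
scene 160 {'c': array([ 0.5819, -0.0388]), 'yaw': -1.103, 'size': array([0.0172, 0.0261]), 'n': 46} [ 0.5747 -0.0473] [292.2 209.2]
scene 160 {'c': array([ 0.559 , -0.0098]), 'yaw': 0.403, 'size': array([0.0255, 0.0465]), 'n': 130} [ 0.5514 -0.018 ] [307.8 211.7]
scene 160 {'c': array([0.5518, 0.0341]), 'yaw': -1.15, 'size': array([0.0176, 0.0269]), 'n': 55} [0.5441 0.0267] [323. 220.]
```

Both views agree, and the sizes match. The nest is at about (0.558,-0.010) with yaw 0.393, the strap at (0.547,-0.2455) with yaw -0.34, and the plate at (0.4854,0.2363) with yaw -0.362. Now I move above the strap.

```bash
python3 -m crank '.026 .037 -.01 0 0 .08; .052 .073 -.02 0 0 .16; .079 .11 -.03 0 0 .24; .105 .146 -.04 0 0 .32; .131 .183 -.05 0 0 .4' 65 20
python3 -m crank '.026 .037 -.01 0 0 .08; .052 .073 -.02 0 0 .16; .079 .11 -.03 0 0 .24; .105 .146 -.04 0 0 .32; .131 .183 -.05 0 0 .395' 
python3 -m crank '0 0 0 0 0 0; 0 0 0 0 0 0'
```

```text
t: 0.92
ee_pos: [0.4167, -0.4277, 0.2525]
ee_rot: [3.141, 0.0, 0.838]
ft_force: [-0.8, -0.8, 0.8]
finger_gap: 0.0571
finger_force: 0.0
t: 1.55
ee_pos: [0.5477, -0.2449, 0.2025]
ee_rot: [3.141, 0.0, 1.233]
ft_force: [0.4, -0.7, -0.0]
finger_gap: 0.0572
finger_force: 0.0
t: 1.8
ee_pos: [0.5466, -0.2467, 0.2026]
ee_rot: [-3.141, 0.001, 1.23]
ft_force: [-1.0, -0.5, 0.1]
finger_gap: 0.0573
finger_force: 0.0
```

```bash
python3 -m crank '0 .0005 -.03 0 0 0; 0 .0005 -.06 0 0 0; 0 .0005 -.085 0 0 0; 0 .0005 -.105 0 0 0; 0 .0005 -.12 0 0 0'
python3 -m crank '0 0 0 0 0 0; 0 0 0 0 0 0; 0 0 0 0 0 0'
python3 -m crank '0 0 0 0 0 0; 0 0 0 0 0 0; 0 0 0 0 0 0; 0 0 0 0 0 0;0 0 0 0 0 0' 0 25
python3 -m crank '0 0 0 0 0 0; 0 0 0 0 0 0; 0 0 0 0 0 0;0 0 0 0 0 0'
python3 -m crank '0 0 .01 0 0 0; 0 0 .03 0 0 0; 0 0 .055 0 0 0; 0 0 .08 0 0 0;0 0 .1 0 0 0'
python3 -m crank '0 0 0 0 0 0'
python3 - <<'E'
from h import *
for n,R in(("top",(300,180,420,280)),("scene",(200,130,300,210))):
    d=ctrl.get_image(n);u0,v0,u1,v1=R
    cv2.imwrite(f"pics/g_{n}.png",cv2.resize(d["color"][v0:v1,u0:u1],None,fx=4,fy=4))
a=cv2.imread("pics/g_top.png");b=cv2.imread("pics/g_scene.png")
o=np.zeros((400,880,3),np.uint8);o[:,:480]=a;o[:320,480:]=b
cv2.imwrite("pics/grasp.png",cv2.resize(o,None,fx=.9,fy=.9))
E
```

```text
t: 2.42
ee_pos: [0.5465, -0.2465, 0.0819]
ee_rot: [-3.142, 0.001, 1.229]
ft_force: [0.8, 0.2, 0.8]
finger_gap: 0.0571
finger_force: 0.0
t: 2.8
ee_pos: [0.5473, -0.2455, 0.0834]
ee_rot: [3.14, 0.0, 1.231]
ft_force: [0.2, -0.1, -0.9]
finger_gap: 0.0569
finger_force: 0.0
t: 3.42
ee_pos: [0.547, -0.2454, 0.0828]
ee_rot: [3.142, -0.0, 1.231]
ft_force: [-0.0, 0.0, 1.6]
finger_gap: 0.0297
finger_force: 25.0
t: 3.92
ee_pos: [0.547, -0.2454, 0.0827]
ee_rot: [3.142, 0.0, 1.231]
ft_force: [-0.4, 0.5, 3.3]
finger_gap: 0.0298
finger_force: 25.0
t: 4.55
ee_pos: [0.5472, -0.2455, 0.1849]
ee_rot: [3.14, 0.0, 1.231]
ft_force: [0.7, -0.4, -2.3]
finger_gap: 0.0296
finger_force: 25.0
t: 4.68
ee_pos: [0.5479, -0.2458, 0.1849]
ee_rot: [3.138, 0.0, 1.231]
ft_force: [0.0, 0.2, -1.7]
finger_gap: 0.0298
finger_force: 25.0
```

View pics/grasp.png

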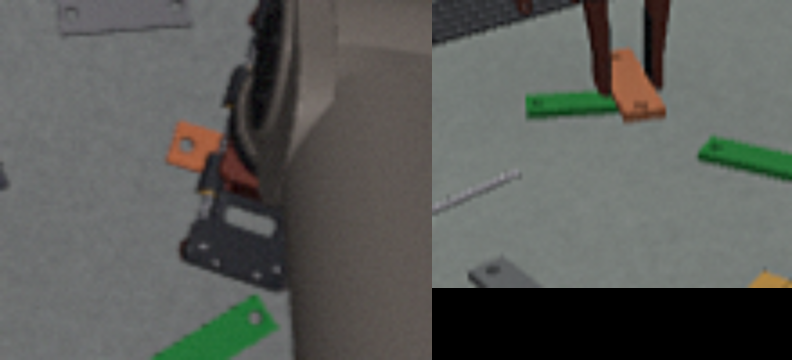

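The strap is held level: in the scene crop it hangs between the fingers, with its near end at about (640,110). Now I carry it over the nest.

```bash
python3 -m crank '.001 .03 .01 0 0 .1; .003 .075 .01 0 0 .25; .006 .125 .01 0 0 .4; .008 .175 .005 0 0 .55; .010 .215 0 0 0 .68'
python3 -m crank '.001 .02 0 0 0 .053; .001 .02 0 0 0 .053;.001 .02 0 0 0 .053;.001 .02 0 0 0 .053'
python3 - <<'E'
from h import *
from scipy.spatial.transform import Rotation
print(ctrl.observe()["ee_pos"],ctrl.observe()["ee_rot"])
for n,R in(("scene",(240,140,370,250)),("top",(230,190,320,265))):
    d=ctrl.get_image(n);u0,v0,u1,v1=R
    cv2.imwrite(f"pics/n_{n}.png",cv2.resize(d["color"][v0:v1,u0:u1],None,fx=3,fy=3,interpolation=cv2.INTER_CUBIC))
    for m in blobs(d,(3,120,60),(14,255,255),R): print(n,rect(d,m,.106),np.argwhere(m).min(0),np.argwhere(m).max(0))
a=cv2.imread("pics/n_scene.png");b=cv2.imread("pics/n_top.png")
o=np.zeros((330,660,3),np.uint8);o[:,:390]=a;o[:225,390:]=b
cv2.imwrite("pics/over.png",o)
E
```

```text
t: 5.4
ee_pos: [0.5562, -0.0282, 0.1815]
ee_rot: [-3.14, -0.001, 1.917]
ft_force: [0.1, -1.1, -1.9]
finger_gap: 0.0297
finger_force: 25.0
t: 5.9
ee_pos: [0.558, -0.0125, 0.1826]
ee_rot: [-3.141, 0.001, 1.96]
ft_force: [-0.5, 0.2, -3.2]
finger_gap: 0.0299
finger_force: 25.0
[ 0.55801059 -0.01250773  0.18261317] [-3.14113832e+00  8.84481425e-04  1.96007937e+00]
scene {'c': array([ 0.5767, -0.0427]), 'yaw': -0.566, 'size': array([0.0274, 0.0397]), 'n': 112} [184 286] [195 299]
scene {'c': array([0.5504, 0.0134]), 'yaw': -0.018, 'size': array([0.0357, 0.0514]), 'n': 208} [189 310] [204 331]
```

View pics/over.png

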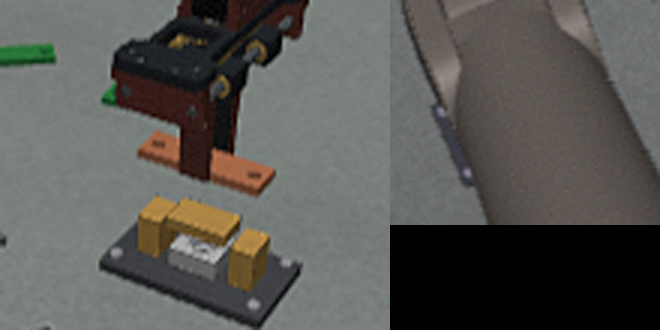

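The strap is level above the nest, with its holes at about (292,188) and (325,198) in full-image pixels. The top view is blocked by the arm. I check the strap centre with the scene camera.

```bash
python3 - <<'E'
from h import *
d=ctrl.get_image("scene");z=ctrl.observe()["ee_pos"];print(z)
c=d["color"];hsv=cv2.cvtColor(c,cv2.COLOR_BGR2HSV)
m=cv2.inRange(hsv,(3,110,50),(14,255,255));k=np.zeros_like(m);k[182:206,280:336]=m[182:206,280:336]
q=cv2.findNonZero(k);h=cv2.convexHull(q)
g=np.zeros_like(m);cv2.fillPoly(g,[h],255)
print("hull",rect(d,g>0,.104))
gray=cv2.cvtColor(c,cv2.COLOR_BGR2GRAY).astype(float)
P=[]
for u,v in((292,188),(325,198)):
    w=gray[v-3:v+4,u-4:u+5];s=np.clip(np.median(w)-8-w,0,None)
    vv,uu=np.mgrid[v-3:v+4,u-4:u+5];P.append([(uu*s).sum()/s.sum(),(vv*s).sum()/s.sum()]);print(w.astype(int))
X=cast(d,P,.107);print(P,X,X.mean(0),np.linalg.norm(X[1]-X[0]),np.arctan2(X[0,0]-X[1,0],X[1,1]-X[0,1]))
E
```

```text
[ 0.55798945 -0.01148682  0.18274063]
hull {'c': array([ 0.5513, -0.0171]), 'yaw': 0.236, 'size': array([0.0653, 0.0948]), 'n': 665}
[[126 127 123 111 114 116 115 111 115]
 [125 124 112 112 106 110 112 116 114]
 [115 113 106  84  74  84  80 104 117]
 [114 116 108  63  63  65  67 102 117]
 [111 119 121 105  97  99 101 118 118]
 [ 89 103 114 116 122 124 118 115 115]
 [ 61  73  91  88 105 109 114 120 117]]
[[117 119 121 120 118 118 116 122 126]
 [120 120 117 112 128 119 120 120 118]
 [123 107  92  89 110 101 117 121 124]
 [121  97  58  62  61  57 107 125 119]
 [121 113  99  86  86  90 107 117  83]
 [118 125 125 115 116 125 126  93  41]
 [ 93 109 104 118 127 129 105  51  62]]
[[np.float64(291.39948453608247), np.float64(188.67525773195877)], [np.float64(325.9010416666667), np.float64(199.06597222222223)]] [[ 0.57966665 -0.04735083  0.107     ]
 [ 0.54462868  0.02923569  0.107     ]] [ 0.56214766 -0.00905757  0.107     ] 0.08422086306936466 0.4290694274998019
```

```bash
python3 - <<'E'
from h import *
d=ctrl.get_image("scene")
for z in(.104,.107):
    X=cast(d,[(292.5,187.8),(324.4,198.0)],z);print(X.mean(0),np.linalg.norm(X[1]-X[0]),np.arctan2(X[0,0]-X[1,0],X[1,1]-X[0,1]))
E
```

```text
[ 0.55675368 -0.01566011  0.104     ] 0.07979727074196558 0.3998616130379737
[ 0.55989842 -0.01226994  0.107     ] 0.07928509868125072 0.3998616130379737
```

```bash
python3 -m crank '0 .0005 -.01 0 0 0; 0 .0005 -.02 0 0 0; 0 .0005 -.028 0 0 0; 0 .0005 -.034 0 0 0;0 .0005 -.038 0 0 0'
python3 -m crank '0 0 0 0 0 0; 0 0 0 0 0 0'
python3 - <<'E'
from h import *
d=ctrl.get_image("scene");print(ctrl.observe()["ee_pos"])
np.save("d.npy",d,allow_pickle=True)
cv2.imwrite("pics/low.png",cv2.resize(d["color"][180:255,265:350],None,fx=8,fy=8,interpolation=cv2.INTER_NEAREST))
E
```

```text
t: 6.72
ee_pos: [0.5579, -0.0099, 0.1441]
ee_rot: [-3.141, -0.0, 1.964]
ft_force: [0.2, 0.1, -1.9]
finger_gap: 0.0295
finger_force: 25.0
t: 6.98
ee_pos: [0.5581, -0.0099, 0.1449]
ee_rot: [3.141, 0.0, 1.964]
ft_force: [0.1, 0.7, -1.9]
finger_gap: 0.0295
finger_force: 25.0
[ 0.55815675 -0.00990908  0.14496446]
```

View pics/low.png

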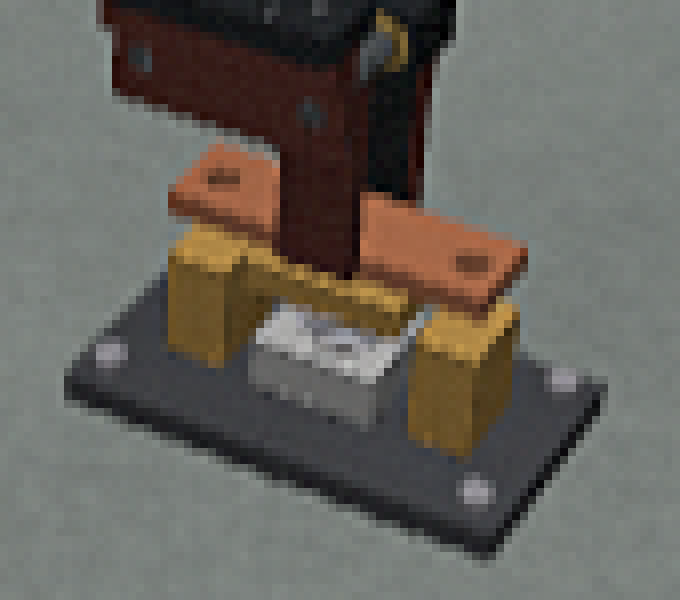

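```bash
python3 - <<'E'
from h import *
d=np.load("d.npy",allow_pickle=True).item()
yw=.393;R=np.array([[np.cos(yw),np.sin(yw)],[-np.sin(yw),np.cos(yw)]])
def f(n,p,z):
    q=np.array(p)/8-.5+[265,180];X=cast(d,q,z)[0];print(n,X.round(4),"nest:",(R@(X[:2]-[.559,-.010])).round(4))
f("h1",(223,178),.0695);f("h2",(472,262),.0695)
f("strap left top",(170,186),.0695);f("strap near top",(485,302),.0695);f("strap right top",(527,245),.0695);f("strap far left top",(213,144),.0695)
f("stop R near",(473,360),.048);f("stop R right",(518,308),.048);f("stop L left",(170,252),.048);f("stop L near",(226,270),.048);f("stop R left",(412,338),.048)
E
```

```text
h1 [ 0.5753 -0.0471  0.0695] nest: [ 0.0008 -0.0405]
h2 [0.5445 0.026  0.0695] nest: [0.0004 0.0388]
strap left top [ 0.5903 -0.0528  0.0695] nest: [ 0.0125 -0.0516]
strap near top [0.5542 0.042  0.0695] nest: [0.0155 0.0498]
strap right top [0.5263 0.0291 0.0695] nest: [-0.0153  0.0486]
strap far left top [ 0.5666 -0.0626  0.0695] nest: [-0.0131 -0.0515]
stop R near [0.5543 0.0399 0.048 ] nest: [0.0148 0.0479]
stop R right [0.5274 0.0295 0.048 ] nest: [-0.0141  0.0486]
stop L left [ 0.5916 -0.0502  0.048 ] nest: [ 0.0147 -0.0496]
stop L near [ 0.5838 -0.0337  0.048 ] nest: [ 0.0139 -0.0314]
stop R left [0.5615 0.0223 0.048 ] nest: [0.0147 0.0289]
```

Strap and stops agree within about 1 mm. I lower it to contact, release it and back off.

```bash
python3 -m crank '0 0 -.002 0 0 0; 0 0 -.004 0 0 0;0 0 -.0055 0 0 0; 0 0 -.0055 0 0 0; 0 0 -.0055 0 0 0'
python3 -m crank '0 0 0 0 0 0; 0 0 0 0 0 0'
```

```text
t: 7.65
ee_pos: [0.558, -0.0099, 0.1392]
ee_rot: [3.142, -0.0, 1.964]
ft_force: [0.1, -0.5, -2.2]
finger_gap: 0.0297
finger_force: 25.0
t: 7.9
ee_pos: [0.558, -0.0099, 0.1392]
ee_rot: [3.141, 0.0, 1.964]
ft_force: [-0.6, 0.4, -1.8]
finger_gap: 0.0298
finger_force: 25.0
```

Still carrying the full weight, so I lower in small steps.

```bash
python3 -m crank '0 0 -.0005 0 0 0; 0 0 -.0005 0 0 0;0 0 -.0005 0 0 0'|grep -E "pos|ft"
python3 -m crank '0 0 -.0005 0 0 0; 0 0 -.0005 0 0 0;0 0 -.0005 0 0 0'|grep -E "pos|ft"
```

```text
ee_pos: [0.558, -0.0099, 0.1387]
ft_force: [-0.8, 1.4, -0.1]
ee_pos: [0.558, -0.0099, 0.1384]
ft_force: [-1.8, -0.9, 4.4]
```

```bash
python3 -m crank '0 0 .0003 0 0 0; 0 0 .0003 0 0 0'|grep ft
python3 -m crank '0 0 0 0 0 0; 0 0 0 0 0 0;0 0 0 0 0 0;0 0 0 0 0 0;0 0 0 0 0 0' 65|grep -E "ft|gap"
python3 -m crank '0 0 .01 0 0 0; 0 0 .03 0 0 0;0 0 .05 0 0 0;0 0 .075 0 0 0;0 0 .1 0 0 0'|grep -E "pos|ft"
python3 -m crank '-.007 .024 0 0 0 -.07; -.02 .07 0 0 0 -.21; -.035 .12 0 0 0 -.37;-.05 .17 0 0 0 -.53;-.065 .22 0 0 0 -.68'|grep -E "pos|rot"
python3 -m crank '-.008 .0267 0 0 0 -.075;-.008 .0267 0 0 0 -.075;-.008 .0267 0 0 0 -.075;-.008 .0267 0 0 0 -.075'|grep -E "pos|rot"
python3 - <<'E'
from h import *
T=ctrl.get_image("top");d=ctrl.get_image("scene")
O=((3,110,60),(15,255,255))
for m in blobs(d,*O,(265,180,350,235)): print("scene",rect(d,m,.060))
for m in blobs(T,*O,(240,190,310,255)): print("top",rect(T,m,.060))
a=cv2.resize(T["color"][190:265,225:315],None,fx=4,fy=4);b=cv2.resize(d["color"][180:255,265:350],None,fx=4,fy=4)
cv2.imwrite("pics/placed.png",np.hstack([a,b]))
E
```

```text
ft_force: [-1.8, -0.3, 3.5]
ft_force: [-0.2, 0.1, -0.6]
finger_gap: 0.057
ee_pos: [0.5581, -0.0098, 0.2409]
ft_force: [0.1, 0.8, 0.2]
ee_pos: [0.4926, 0.2118, 0.2403]
ee_rot: [3.14, -0.001, 1.279]
ee_pos: [0.4857, 0.235, 0.2387]
ee_rot: [3.141, 0.0, 1.207]
scene {'c': array([ 0.56  , -0.0089]), 'yaw': 0.375, 'size': array([0.0387, 0.1009]), 'n': 437}
top {'c': array([ 0.5584, -0.0095]), 'yaw': 0.392, 'size': array([0.0323, 0.0983]), 'n': 456}
```

View pics/placed.png

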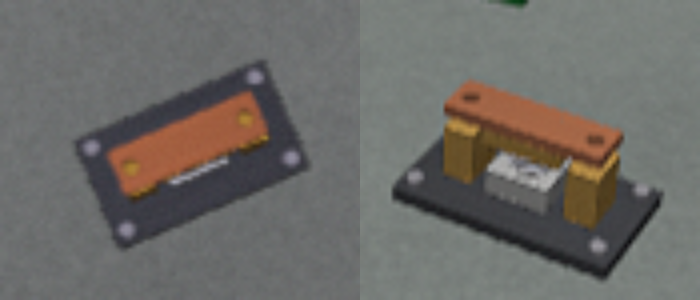

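The strap lies squarely: in both crops its ends are over the stops. Next I grasp the plate.

```bash
python3 -m crank '0 .0005 -.03 0 0 0; 0 .0005 -.07 0 0 0; 0 .0005 -.11 0 0 0; 0 .0005 -.14 0 0 0; 0 .0005 -.1563 0 0 0'
python3 -m crank '0 0 0 0 0 0; 0 0 0 0 0 0'|grep pos
python3 -m crank '0 0 0 0 0 0; 0 0 0 0 0 0; 0 0 0 0 0 0; 0 0 0 0 0 0;0 0 0 0 0 0' 0 25
python3 -m crank '0 0 0 0 0 0; 0 0 0 0 0 0; 0 0 0 0 0 0'
python3 -m crank '0 0 .01 0 0 0; 0 0 .035 0 0 0; 0 0 .07 0 0 0; 0 0 .1 0 0 0;0 0 .12 0 0 0'
python3 -m crank '.008 -.025 0 0 0 .07; .023 -.07 0 0 0 .21; .038 -.12 0 0 0 .37;.052 -.17 0 0 0 .53;.067 -.22 0 0 0 .68'|grep -E "pos|rot"
python3 -m crank '.0055 -.0265 0 0 0 .075;.0055 -.0265 0 0 0 .075;.0055 -.0265 0 0 0 .075;.0055 -.0265 0 0 0 .075'
```

```text
t: 12.0
ee_pos: [0.4847, 0.2363, 0.0806]
ee_rot: [-3.14, 0.002, 1.208]
ft_force: [-0.1, 0.4, 0.2]
finger_gap: 0.057
finger_force: 0.0
ee_pos: [0.4855, 0.2373, 0.0826]
t: 12.88
ee_pos: [0.4851, 0.2373, 0.0824]
ee_rot: [3.141, -0.0, 1.209]
ft_force: [-0.6, -0.6, 2.5]
finger_gap: 0.0295
finger_force: 25.0
t: 13.25
ee_pos: [0.4851, 0.2373, 0.0823]
ee_rot: [3.141, -0.0, 1.209]
ft_force: [-0.5, -0.6, 4.6]
finger_gap: 0.0296
finger_force: 25.0
t: 13.88
ee_pos: [0.4849, 0.2376, 0.2038]
ee_rot: [3.141, -0.001, 1.209]
ft_force: [0.6, 0.7, -1.1]
finger_gap: 0.0296
finger_force: 25.0
ee_pos: [0.5519, 0.0158, 0.2024]
ee_rot: [-3.142, -0.0, 1.894]
t: 15.0
ee_pos: [0.5571, -0.0072, 0.2023]
ee_rot: [3.141, -0.001, 1.966]
ft_force: [-0.2, -0.1, -0.4]
finger_gap: 0.0298
finger_force: 25.0
```

```bash
python3 -m crank '.0005 0 -.015 0 0 0; .0005 0 -.03 0 0 0;.0005 0 -.04 0 0 0;.0005 0 -.046 0 0 0;.0005 0 -.048 0 0 0'|grep pos
python3 -m crank '0 0 0 0 0 0;0 0 0 0 0 0;0 0 0 0 0 0'
python3 - <<'E'
from h import *
d=ctrl.get_image("scene");np.save("d.npy",d,allow_pickle=True)
cv2.imwrite("pics/low2.png",cv2.resize(d["color"][175:245,270:345],None,fx=8,fy=8,interpolation=cv2.INTER_NEAREST))
E
```

```text
ee_pos: [0.5579, -0.0092, 0.1536]
t: 16.0
ee_pos: [0.5581, -0.0092, 0.1545]
ee_rot: [3.141, 0.0, 1.964]
ft_force: [0.1, 0.6, -0.8]
finger_gap: 0.0296
finger_force: 25.0
```

View pics/low2.png

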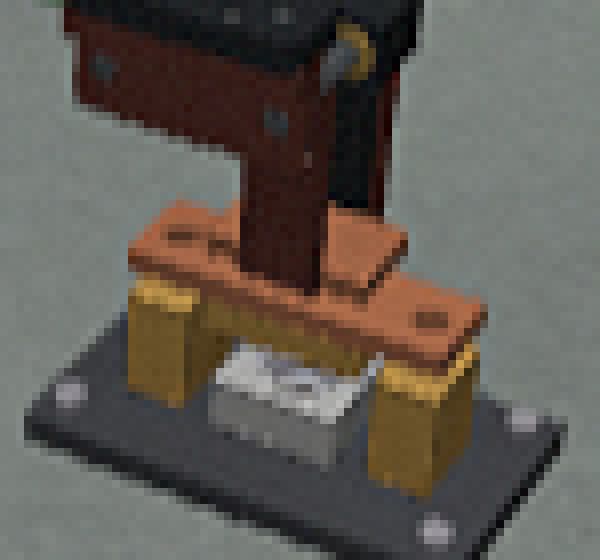

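```bash
python3 - <<'E'
from h import *
d=np.load("d.npy",allow_pickle=True).item()
yw=.393;R=np.array([[np.cos(yw),np.sin(yw)],[-np.sin(yw),np.cos(yw)]])
def f(n,p,z):
    q=np.array(p)/8-.5+[270,175];X=cast(d,q,z)[0];print(n,"nest:",(R@(X[:2]-[.559,-.010])).round(4))
f("plate right top",(407,238),.080);f("plate near top",(369,288),.080);f("plate left bot",(207,248),.072)
f("strap left top",(129,246),.064);f("strap near top",(446,358),.064);f("strap right top",(487,306),.064);f("h1",(183,236),.064);f("h2",(432,320),.064)
E
```

```text
plate right top nest: [-0.0103  0.0251]
plate near top nest: [0.0172 0.0266]
plate left bot nest: [ 0.0137 -0.0257]
strap left top nest: [ 0.0145 -0.0506]
strap near top nest: [0.0151 0.0505]
strap right top nest: [-0.0132  0.0501]
h1 nest: [ 0.0018 -0.0397]
h2 nest: [0.0011 0.0397]
```

The plate is centred within about 1 mm: its right corner is at (407,238), and its ends come out at ±25–26 mm. I lower it to contact.

```bash
python3 -m crank '0 0 -.003 0 0 0; 0 0 -.006 0 0 0;0 0 -.0075 0 0 0; 0 0 -.0075 0 0 0; 0 0 -.0075 0 0 0'|grep -E "pos|ft"
python3 -m crank '0 0 -.0005 0 0 0; 0 0 -.0005 0 0 0;0 0 -.0005 0 0 0'|grep -E "pos|ft"
```

```text
ee_pos: [0.558, -0.0092, 0.1467]
ft_force: [-1.1, 0.3, -0.8]
ee_pos: [0.558, -0.0092, 0.1464]
ft_force: [-1.0, -0.8, 2.9]
```

```bash
python3 -m crank '0 0 -.0003 0 0 0; 0 0 -.0003 0 0 0;0 0 -.0003 0 0 0'|grep -E "pos|ft"
```

```text
ee_pos: [0.558, -0.0092, 0.146]
ft_force: [-1.2, -0.4, 4.5]
```

In contact. I release, rise, check the plate, then close the fingers to press with the fingertips.

```bash
python3 -m crank '0 0 .0003 0 0 0; 0 0 .0003 0 0 0;0 0 .0003 0 0 0;0 0 .0003 0 0 0;0 0 .0003 0 0 0' 65|grep -E "ft|gap"
python3 -m crank '0 0 .01 0 0 0; 0 0 .025 0 0 0;0 0 .045 0 0 0; 0 0 .055 0 0 0;0 0 .06 0 0 0'|grep pos
python3 -m crank '0 0 0 0 0 0;0 0 0 0 0 0;0 0 0 0 0 0;0 0 0 0 0 0;0 0 0 0 0 0' 0 25 |grep gap
python3 -m crank '0 0 0 0 0 0;0 0 0 0 0 0;0 0 0 0 0 0;0 0 0 0 0 0'|grep -E "pos|gap|ft"
python3 - <<'E'
from h import *
d=ctrl.get_image("scene");np.save("d.npy",d,allow_pickle=True)
cv2.imwrite("pics/stack.png",cv2.resize(d["color"][165:240,265:350],None,fx=8,fy=8,interpolation=cv2.INTER_NEAREST))
E
```

```text
ft_force: [0.0, -0.4, 1.1]
finger_gap: 0.0572
ee_pos: [0.5583, -0.0093, 0.2073]
finger_gap: 0.0105
ee_pos: [0.558, -0.0092, 0.2062]
ft_force: [-0.0, 0.1, -0.7]
finger_gap: 0.0004
```

View pics/stack.png

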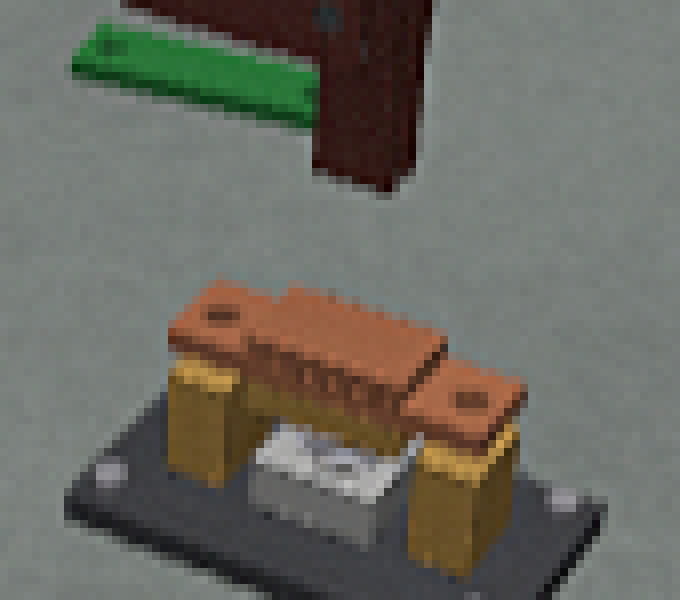

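The plate sits squarely mid-strap: its right corner is at (447,342) and its far-left corner at (288,288). Now I press.

```bash
python3 -m crank '0 -.0008 -.015 0 0 0;0 -.0008 -.032 0 0 0;0 -.0008 -.044 0 0 0;0 -.0008 -.05 0 0 0;0 -.0008 -.052 0 0 0' |grep -E "pos|ft"
python3 -m crank '0 0 0 0 0 0;0 0 -.0005 0 0 0;0 0 -.001 0 0 0;0 0 -.0015 0 0 0;0 0 -.002 0 0 0'|grep -E "pos|ft"
python3 -m crank '0 0 -.0005 0 0 0;0 0 -.001 0 0 0;0 0 -.0015 0 0 0;0 0 -.002 0 0 0;0 0 -.002 0 0 0'|grep -E "pos|ft"
python3 -m crank '0 0 -.0005 0 0 0;0 0 -.001 0 0 0;0 0 -.0015 0 0 0;0 0 -.002 0 0 0;0 0 -.002 0 0 0'|grep -E "pos|ft"
python3 -m crank '0 0 -.0005 0 0 0;0 0 -.001 0 0 0;0 0 -.0015 0 0 0;0 0 -.002 0 0 0;0 0 -.002 0 0 0'|grep -E "pos|ft"
```

```text
ee_pos: [0.5579, -0.0099, 0.1537]
ft_force: [0.2, -0.4, -0.3]
ee_pos: [0.558, -0.01, 0.1523]
ft_force: [-0.7, 0.4, 2.6]
ee_pos: [0.558, -0.0101, 0.1502]
ft_force: [-1.9, -1.4, 5.3]
ee_pos: [0.5581, -0.01, 0.1484]
ft_force: [-1.3, 0.2, 7.2]
ee_pos: [0.558, -0.01, 0.1465]
ft_force: [-2.5, -0.9, 8.0]
```

```bash
python3 -m crank '0 0 -.0005 0 0 0;0 0 -.001 0 0 0;0 0 -.0015 0 0 0;0 0 -.0015 0 0 0'|grep -E "pos|ft"
python3 -m crank '0 0 -.0004 0 0 0;0 0 -.0007 0 0 0;0 0 -.0007 0 0 0;0 0 -.0007 0 0 0'|grep -E "pos|ft"
python3 -m crank '0 0 -.0004 0 0 0;0 0 -.0004 0 0 0;0 0 -.0004 0 0 0'|grep -E "pos|ft"
```

```text
ee_pos: [0.5581, -0.01, 0.1452]
ft_force: [-3.3, -1.7, 9.6]
ee_pos: [0.5581, -0.01, 0.1446]
ft_force: [-2.7, -1.4, 11.3]
ee_pos: [0.5581, -0.01, 0.1444]
ft_force: [-3.8, -0.0, 12.7]
```

```bash
python3 -m crank '0 0 -.0004 0 0 0;0 0 -.0004 0 0 0;0 0 -.0004 0 0 0'|grep -E "pos|ft"
```

```text
ee_pos: [0.558, -0.01, 0.1443]
ft_force: [-5.5, -1.3, 15.9]
```

Position has stalled while force climbs, so the strap is on the stops. I add a small margin and relieve the side load.

```bash
python3 -m crank '-.0004 -.0001 -.0003 0 0 0;-.0004 -.0001 -.0003 0 0 0;-.0004 -.0001 -.0003 0 0 0'|grep -E "pos|ft"
python3 -m crank '0 0 -.0002 0 0 0;0 0 -.0002 0 0 0;0 0 -.0002 0 0 0;0 0 -.0002 0 0 0'
python3 - <<'E'
from h import *
d=ctrl.get_image("scene")
cv2.imwrite("pics/press.png",cv2.resize(d["color"][165:240,265:350],None,fx=8,fy=8,interpolation=cv2.INTER_NEAREST))
print([ctrl.observe()[k] for k in("ft_force","t")])
E
```

```text
ee_pos: [0.558, -0.01, 0.1443]
ft_force: [-4.8, -0.6, 17.2]
t: 25.6
ee_pos: [0.558, -0.01, 0.1443]
ee_rot: [3.141, 0.001, 1.964]
ft_force: [-6.1, -1.2, 19.4]
finger_gap: 0.0003
finger_force: 9.5
[array([-5.20570916, -0.32647986, 18.39846092]), 25.65]
```

View pics/press.png

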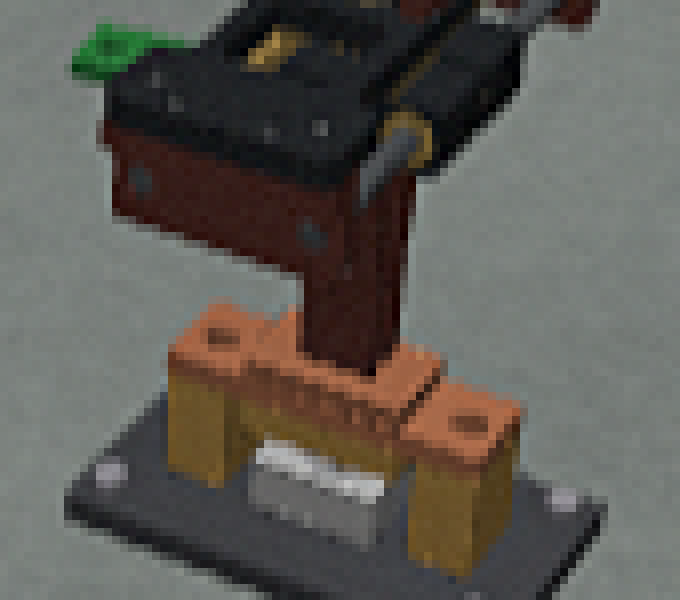

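The picture shows the strap flush on both stop blocks at about (200,375) and (455,460), with the plate square on it. The push is steady at about 19 N, so I hand in.

```bash
python3 -c "
from cell import ctrl
print(ctrl.finish_job())"
```

```text
the job is handed in; nothing more can be done
None
```

I handed the job in at about 26 s: the strap is square on the anvil and down on both stop blocks, the plate is centred on it to about 1 mm, and closed fingertips are holding the stack down with about 19 N (with some 5 N of sideways load); the tray, bobbin and screwdriver were not touched.

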